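Make up two microscopy sample kits

TASK

Make up the two sample kits. In the blue-rimmed tray, put the white-lidded culture dish centred on the large ring mark with the orange-lidded dish stacked squarely on top of it, and stand the red-capped vial on the small ring mark; in the yellow-rimmed tray, stand the amber bottle on the ring mark and lay the green slide box flat on the rectangle mark, lengthwise along it. Leave the spare blue-capped vial, the glass jar and the magenta tube rack where they are.

Things in the scene. Friction and masses are not known exactly. Their poses are not given: they have to be found in the camera images.
- tray_blue: Kit tray with a blue rim, 130 x 200 mm (x by y), white 4 mm thick floor, rim 4 mm wide and 8 mm high in all; fixed to the bench. Origin at the centre of its underside on the bench, z up. Two blue ring marks (the marks are printed on the floor, 4 mm above the origin): the large one, 72 mm across, centred at x 0, y +45 mm; the small one, 40 mm across, centred at x 0, y -55 mm.
- tray_yellow: Kit tray with a yellow rim, 130 x 200 mm (x by y), white 4 mm thick floor, rim 4 mm wide and 8 mm high in all; fixed to the bench. Origin at the centre of its underside on the bench, z up. Two yellow marks (the marks are printed on the floor, 4 mm above the origin): a rectangle outline 92 mm along x by 42 mm along y, centred at x 0, y +45 mm; a ring, 52 mm across, centred at x 0, y -55 mm.
- dish_white_center (a point): Culture dish with a white lid, 60 mm diameter, 18 mm high, flat top and bottom. Loose, standing upright. The point is on its axis, half-way up; z up along the axis.
- dish_orange_center (a point): Culture dish with an orange lid, 60 mm diameter, 18 mm high, flat top and bottom. Loose, standing upright. The point is on its axis, half-way up; z up along the axis.
- vial_red_center (a point): Sample vial with a white label and a red cap, 28 mm diameter, 60 mm high. Loose, standing upright. The point is on its axis, half-way up; z up along the axis.
- bottle_center (a point): Amber reagent bottle with a white label and a white cap, body 40 mm diameter and 52 mm high, cap 26 mm diameter, 70 mm high in all. Loose, standing upright. The point is on its axis, half-way up; z up along the axis.
- mailer_center (a point): Green slide box (closed, with a small white label on top), 80 x 30 x 20 mm (x, y, z), lying flat and loose. The point is its centre; x along its length, z up.
- spare_vial_center (a point): Bystander: spare sample vial with a white label and a blue cap, 28 mm diameter, 60 mm high, loose. The point is on its axis, half-way up.
- jar: Bystander: glass jar with a white lid and a label, 70 mm diameter, 85 mm high, loose. Origin at the centre of its underside.
- tube_rack_center (a point): Bystander: magenta tube rack with coloured tube caps, 70 x 200 mm, 30 mm high (36 mm with caps), loose, at the back. The point is the centre of its block.
Things that resemble listed ones, but are neither listed nor needed, are in the scene too. Of the things that look like the part that bears bottle_center, the largest one is meant.

How it is judged (in metres and radians):
At the end, for the whole second after the job is handed in: White dish, vial, bottle and slide box each rest on the floor of the right tray within 14 mm (each tray axis) of their mark's centre; orange dish on the white one, centres within 10 mm; slide box within 0.3 rad of its rectangle; all upright within 0.15 rad, at rest and released (x of dish_white_center in the frame of tray_blue between -0.014 and 0.014 m and y of dish_white_center in the frame of tray_blue between 0.031 and 0.059 m and z of dish_white_center in the frame of tray_blue between 0.008 and 0.018 m and angle between each of dish_white_center, vial_red_center, bottle_center, mailer_center, dish_orange_center's own z axis and vertical below 0.15 rad and x of vial_red_center in the frame of tray_blue between -0.014 and 0.014 m and y of vial_red_center in the frame of tray_blue between -0.069 and -0.041 m and z of vial_red_center in the frame of tray_blue between 0.029 and 0.039 m and x of bottle_center in the frame of tray_yellow between -0.014 and 0.014 m and y of bottle_center in the frame of tray_yellow between -0.069 and -0.041 m and z of bottle_center in the frame of tray_yellow between 0.034 and 0.044 m and x of mailer_center in the frame of tray_yellow between -0.014 and 0.014 m and y of mailer_center in the frame of tray_yellow between 0.031 and 0.059 m and z of mailer_center in the frame of tray_yellow between 0.009 and 0.019 m and angle between the x axis of mailer_center and the x axis of tray_yellow, either way round below 0.3 rad and horizontal distance between dish_orange_center and dish_white_center below 0.01 m and z of dish_orange_center in the frame of tray_blue between 0.026 and 0.036 m and linear speed of each of dish_white, dish_orange, vial_red, bottle, mailer below 0.02 m/s); the robot touches nothing.
It fails at once if the spare vial, the jar or the tube rack is moved by more than 30 mm (distance of any of spare_vial_center, jar, tube_rack_center from where it was at the start of the episode above 0.03 m).
It also fails if it takes over 125 s, if anything falls off the work surface, if the arm or the gripper's body presses on something with over 40 N, if the wrist force passes 120 N, or if a joint passes its speed limit or range.

ROBOT

A 6-joint arm with a two-finger parallel gripper is mounted at the origin on the work surface. World frame = base frame: x ahead of the robot, y to its left, z up, the work surface at z = 0. Lengths are in mm, angles in rad, forces in N, time in s.
With the tool pointing down it reaches from about 300 to 875 mm from the base axis. Payload 6.4 kg.
Tool frame: the origin (TCP) lies midway between the tips of the shut fingers; the grasp point (between the pads) lies 19 mm behind it (grip_depth is the distance from the TCP to the grasp point, in mm); z points along the fingers, y is the line along which they close (so a half turn about z gives the same grasp; the last joint's range is limited). The gripper opens to 88 mm and grips with 3 to 60 N. Pads are 18 mm wide; open, the fingers measure 123 mm over their backs; the gripper's body (75 mm by 187 mm) begins 45 mm behind the grasp point.
Start: joints at [-1.379, 0.181, 1.607, -0, 1.354, -0.206], TCP at [222.767, -530.11, 238.714] pointing down, gripper open.
Joint ranges: [-2.99, 2.99], [-0.89, 2.07], [0.3, 2.58], [-1.14, 4.28], [0, 2.63], [-3.12, 3.12]. Speed limits (rad/s): [2.57, 2.57, 3.01, 3.14, 3.14, 3.14].

INTERFACE

Orientations are given as a unit quaternion [w, x, y, z].
In Python, from rig import observe, read_camera, finish_job, grip_depth gives the robot as it stands.
- The arm moves only by the tool send_rows, never from a script. Its argument "increments" is a list of rows, each a list of 3 entries, a list of its own where there are three numbers: the shift along the tool's x, y, z in m, then the turn about the tool's z in degrees, then the finger opening in m, from 0 to 0.0881. A call has 1 to 5 rows; each row shifts and turns the commanded pose from where the row before left it, along the tool's axes as they then stand; what a row does not reach is not made up. A row lasts 1/10 s, in which the tool goes at most 50 mm and 8.59 degrees, less where a joint would pass 70% of its speed; a pose out of reach is approached as far as the arm can. A call is refused whole if a number of a shift passes 0.05 or a number of a turn 8.59, either way. A call with a gripper value outside its range is refused whole. The fingers move at their own pace and stop on an object; "grip_force" is the grip in N (left out, the last holds). Time passes only in rows, so rows that do not move let the fingers close. It gives the time, the measured TCP pose, the force, the opening and the grip force at its end, in the units of the state.
- observe(): the state, without advancing time (a new reading comes with each control period).
- read_camera(name): name is "scene" or "top"; returns a dict with "pixels" (400x640x3 uint8, blue, green, red), "fx", "fy", "cx", "cy" (pixels), "R" (3x3) and "t" (3): a world point X has camera coordinates R X + t. Camera axes: x right, y down, z forward; pixel columns grow to the right and rows downward; lengths in mm; the calibration is good to about 2 mm. A picture is of the moment at which its call begins. There is no depth.
- finish_job(): hands the job in; it is judged then, once.
The state is a dict: "time_s": time; "joint_positions": joint angles; "joint_vel": joint speeds; "tau": joint torques, N m; "ee_pos": TCP position; "tcp_rot": TCP orientation; "force": force on the tool from outside, world axes, zero at the start; "torque": the same for the moment, N m; "grip_width": finger opening in mm; "gripper_force": force on a finger pad.
Only numpy, scipy, OpenCV 4.12 (cv2) and the standard library are available. Lean on these libraries where they do the work, as an engineer would, in place of code of your own. Each camera call takes 0.05 s, during which the arm holds its last target. There are 200 camera calls.

## Working session

There is one attempt and no reset: what is moved stays moved. The work goes in short steps, Python scripts to look and compute and a tool call to move; the robot and the scene stay as the last step left them, time stands still between calls to the robot, and variables do not carry over. Pictures are saved under pics/ and viewed, at most 14 in all, crops included, and the job is handed in when it is done.

Besides the shell and the picture viewer there is one more tool, called after "Emit:" as name([rows], argument=value, ...), one row to a line, values as JSON. send_rows: Moves the arm, as the interface text tells. Its arguments: {"type":"object","properties":{"increments":{"type":"array","items":{"type":"array"}},"grip_force":{"type":"number"}},"required":["increments"]}

```bash
ls; mkdir -p pics; cat > h.py <<'E'
import numpy as np, cv2
from rig import observe, read_camera, finish_job, grip_depth
def cam(n,f=None):
    c=read_camera(n)
    c['pixels']=np.ascontiguousarray(np.array(c['pixels'],dtype=np.uint8))
    if f: cv2.imwrite('pics/'+f,c['pixels'])
    return c
def ray(c,u,v,z):
    R=np.array(c['R']);t=np.array(c['t']);o=-R.T@t
    d=R.T@np.array([(u-c['cx'])/c['fx'],(v-c['cy'])/c['fy'],1])
    return (o+d*(z-o[2])/d[2])[:2].round(1)
def proj(c,X):
    p=np.array(c['R'])@np.array(X)+np.array(c['t'])
    return (c['fx']*p[0]/p[2]+c['cx'],c['fy']*p[1]/p[2]+c['cy'])
E
python3 - <<'E'
from h import *
for n in('top','scene'):
    c=cam(n,n+'0.png'); print(n,c['fx'],c['cx'],c['cy'],np.round(c['R'],3).tolist(),np.round(c['t'],1), 'pos',-np.array(c['R']).T@c['t'])
print(grip_depth, observe())
E
```

```text
pics
top 415.1259582611367 313.3651888036991 196.2135657590225 [[0.028, -1.0, -0.001], [-0.977, -0.027, -0.214], [0.213, 0.007, -0.977]] [-22.7 584.5 853.4] pos [389.22277424 -12.37001398 958.55921626]
scene 430.15237485160617 322.9135939584936 205.0793058434661 [[0.021, 1.0, -0.01], [0.858, -0.024, -0.513], [-0.513, 0.002, -0.858]] [ -28.2 -467.5 1520.9] pos [1182.25029787   14.12366154 1065.17022594]
18.700000000000003 {'time_s': 0.1, 'joint_positions': array([-1.37928534e+00,  1.81476664e-01,  1.60783524e+00, -8.13521835e-06,
        1.35378798e+00, -2.06324638e-01]), 'joint_vel': array([ 8.04242374e-04, -2.16834225e-03, -1.44603782e-03,  7.86801238e-04,
       -2.58007730e-05, -1.19062372e-03]), 'tau': array([ 4.60336523e-04, -4.34820735e+01, -3.42697191e+01,  7.05034356e-02,
        3.40464560e-02, -4.33204150e-05]), 'ee_pos': array([ 222.68271303, -529.64556212,  237.929815  ]), 'tcp_rot': array([-7.53626485e-04,  9.80280549e-01,  1.97609404e-01,  1.61042719e-06]), 'force': array([ 0.30879194,  0.30867319, -0.6044479 ]), 'torque': array([-0.0129615 , -0.0432376 , -0.02548841]), 'gripper_force': 0.0, 'grip_width': 88.52206778994207}
```

View pics/top0.png

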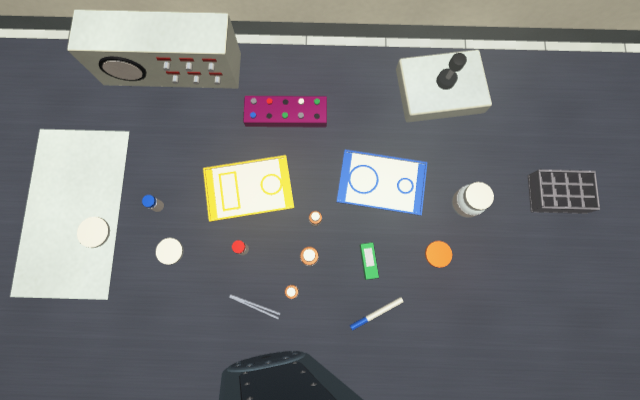

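View pics/scene0.png

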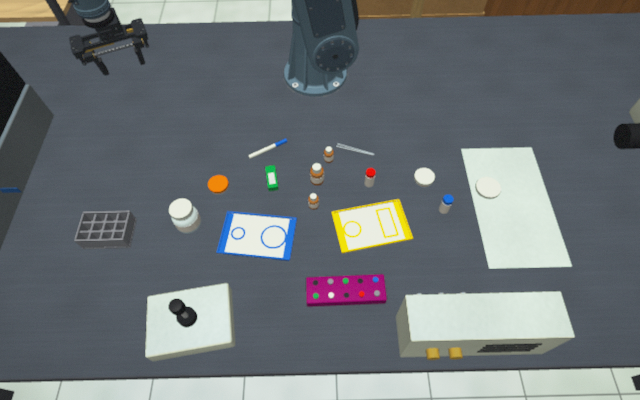

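The top view shows these candidates:
- **White dish:** disc at (169,251), or the disc on the mat at (93,232).
- **Bottle:** (309,256), which is the largest, or the smaller ones at (315,217) and (291,292).
- **Vial:** red cap at (239,247). The blue cap at (150,202) is the spare.
- **Orange dish:** (439,254).
- **Slide box:** (370,261).
- **Jar:** (475,199).

My picks are the disc at (169,251), the bottle at (309,256) and the red-capped vial. I'll check them in a crop and measure.

```bash
cat > m.py <<'E'
from h import *
t=cam('top'); s=cam('scene')
def blobs(c,lo,hi,roi,mina=8):
    h=cv2.cvtColor(c['pixels'],cv2.COLOR_BGR2HSV); m=cv2.inRange(h,np.array(lo),np.array(hi))
    x0,y0,x1,y1=roi; k=np.zeros_like(m); k[y0:y1,x0:x1]=m[y0:y1,x0:x1]
    n,l,st,ce=cv2.connectedComponentsWithStats(k)
    return [(k,l==i,st[i],ce[i]) for i in range(1,n) if st[i][4]>=mina]
def big(*a):
    b=blobs(*a); return max(b,key=lambda q:q[2][4])
def show(name,c,lo,hi,roi,z):
    _,m,st,ce=big(c,lo,hi,roi)
    cn=max(cv2.findContours(m.astype(np.uint8),cv2.RETR_EXTERNAL,cv2.CHAIN_APPROX_NONE)[0],key=len)
    P=np.array([ray(c,*p[0],z) for p in cn],np.float32)
    r=cv2.minAreaRect(P)
    print(name,'n',st[4],'px',ce.round(1),'xy',ray(c,*ce,z),'rect',np.round(r[0],1),np.round(r[1],1),round(r[2],1))
W=((0,0,165),(180,70,255));O=((5,150,120),(20,255,255));R=((0,150,90),(6,255,255));G=((50,120,60),(80,255,255));B=((100,120,80),(125,255,255));Y=((20,120,100),(34,255,255))
E
cat > m1.py <<'E'
from m import *
show('white T',t,*W,(150,232,188,270),18); show('white S',s,*W,(412,163,438,190),18)
show('mat T',t,(0,0,200),(180,70,255),(70,212,115,252),18)
show('orange T',t,*O,(420,235,460,275),18); show('orange S',s,*O,(200,170,235,198),18)
show('red T',t,*R,(225,235,255,262),60); show('red S',s,*R,(360,160,382,190),60)
show('bluecap T',t,*B,(138,190,170,215),60)
show('cap T',t,*W,(298,244,320,268),70); show('cap S',s,*W,(307,158,327,170),70)
show('green T',t,*G,(355,235,385,285),20); show('green S',s,*G,(260,160,282,192),20)
show('blue tray T',t,*B,(330,140,435,222),8); show('blue tray S',s,*B,(212,205,300,265),8)
show('yel tray T',t,*Y,(195,150,300,225),8); show('yel tray S',s,*Y,(325,195,418,258),8)
a=cv2.resize(t['pixels'][180:310,70:270],(800,520),interpolation=2)
b=cv2.resize(t['pixels'][180:310,270:470],(800,520),interpolation=2)
cv2.imwrite('pics/crop.png',cv2.resize(t['pixels'][195:305,75:330],(800,345),interpolation=2))
E
python3 m1.py
```

```text
white T n 559 px [168.5 250.7] xy [459.8 317. ] rect [459.7 317. ] [59.1 56.4] 5.5
white S n 282 px [424.2 175.7] xy [463.3 317.2] rect [464.1 317. ] [59.7 57.4] 88.3
mat T n 1724 px [ 91.4 231.3] xy [498.9 497.1] rect [498.9 497. ] [ 89.4 109. ] 1.6
orange T n 558 px [438.3 253.8] xy [ 470.  -290.8] rect [ 469.9 -290.1] [58.4 58.5] 87.5
orange S n 294 px [217.5 183.5] xy [ 473.9 -290.9] rect [ 473.7 -291.1] [61.8 55.8] 5.3
red T n 127 px [237.9 246.4] xy [470.2 153.4] rect [470.  153.3] [26.5 25.5] 47.7
red S n 70 px [370.  172.1] xy [475.3 152.9] rect [476.6 152.8] [22.8 31.6] 85.1
bluecap T n 138 px [148.3 200.6] xy [565.4 358.4] rect [565.7 358. ] [24.9 29.1] 1.6
cap T n 117 px [308.7 254.6] xy [456.1   0. ] rect [456.4   0.5] [23.3 23.5] 1.3
cap S n 57 px [316.2 166.2] xy [ 4.575e+02 -1.000e-01] rect [456.9   0.9] [25.9 21.1] 88.0
green T n 287 px [369.5 263.3] xy [ 444.4 -135.8] rect [ 450.3 -134.6] [78.3 29.8] 9.0
green S n 176 px [271.2 177.2] xy [ 457.2 -134. ] rect [ 457.5 -133.9] [91.1 30.7] 8.6
blue tray T n 1048 px [382.4 182.3] xy [ 635.  -167.8] rect [ 637.1 -167.1] [199.8 130. ] 82.4
blue tray S n 888 px [257.8 235.4] xy [ 642.4 -164.6] rect [ 639.2 -167.2] [203.  134.6] 82.3
yel tray T n 1231 px [248.3 187.8] xy [613.  147.9] rect [614.  149.2] [132.  200.2] 10.8
yel tray S n 928 px [369.9 225.7] xy [620.4 145.6] rect [616.6 149.2] [133.7 202.6] 10.7
```

View pics/crop.png

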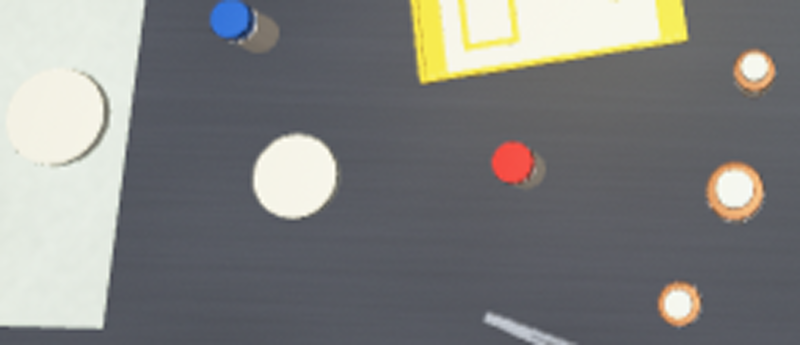

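The crop shows that the disc at (57,117), on the mat, is larger: about 71 mm, against 59 mm for the one at (295,176). So the 60 mm dish is the one on the bench. The middle amber bottle (735,190) is the largest, and the red vial is at (512,162). I'll start with the slide box, turning to a yaw of about 10°.

Emit:
send_rows([
  [[0,0,0],6.4,0.07],
  [[0,0,0],6.4,0.07],
  [[0.0294,-0.0349,0.014],0,0.07],
  [[0.0294,-0.0349,0.014],0,0.07],
  [[0.0294,-0.0349,0.014],0,0.07],
])

```text
time_s: 0.7
ee_pos: [291.8, -410.3, 196.0]
tcp_rot: [-0.0, 0.996, 0.086, 0.0]
force: [0.9, -0.6, -0.1]
grip_width: 69.8
gripper_force: 0.0
```

Emit:
send_rows([
  [[0.0294,-0.0349,0.014],0,0.07],
  [[0.0294,-0.0349,0.014],0,0.07],
  [[0.0294,-0.0349,0.014],0,0.07],
  [[0.0294,-0.0349,0.014],0,0.07],
  [[0.0294,-0.0349,0.014],0,0.07],
])

```text
time_s: 1.2
ee_pos: [406.6, -212.7, 126.4]
tcp_rot: [0.0, 0.996, 0.087, 0.0]
force: [0.5, 0.0, 0.6]
grip_width: 69.5
gripper_force: 0.0
```

Emit:
send_rows([
  [[0.0294,-0.0349,0.014],0,0.07],
  [[0.0294,-0.0349,0.014],0,0.07],
  [[0,0,0],0,0.07],
  [[0,0,0],0,0.07],
])

```text
time_s: 1.6
ee_pos: [451.8, -134.3, 98.3]
tcp_rot: [-0.0, 0.996, 0.089, -0.0]
force: [-0.1, -0.4, -0.7]
grip_width: 69.6
gripper_force: 0.0
```

Emit:
send_rows([
  [[0,0,0.04],0,0.07],
  [[0,0,0.04],0,0.07],
  [[0,0,0.013],0,0.07],
  [[0,0,0],0,0.07],
  [[0,0,0],0,0.02],
], grip_force=20)

```text
time_s: 2.1
ee_pos: [452.4, -136.7, 6.9]
tcp_rot: [0.0, 0.996, 0.086, 0.001]
force: [0.1, -0.5, 1.1]
grip_width: 64.1
gripper_force: 0.0
```

Emit:
send_rows([
  [[0,0,0],0,0.02],
  [[0,0,0],0,0.02],
  [[0,0,0],0,0.02],
  [[0,0,0],0,0.02],
  [[0,0,0],0,0.02],
])

```text
time_s: 2.6
ee_pos: [452.1, -135.5, 6.2]
tcp_rot: [0.0, 0.996, 0.087, 0.0]
force: [-1.3, 0.1, 5.6]
grip_width: 29.9
gripper_force: 20.0
```

Emit:
send_rows([
  [[0,0,-0.03],0,0.02],
  [[0,0,-0.04],0,0.02],
  [[0,0,-0.04],0,0.02],
  [[0,0,0],0,0.02],
])

```text
time_s: 3.0
ee_pos: [455.2, -137.2, 120.9]
tcp_rot: [0.003, 0.996, 0.087, 0.004]
force: [1.2, -1.0, -0.3]
grip_width: 29.7
gripper_force: 20.0
```

Emit:
send_rows([
  [[0.0262,-0.0371,0],0,0.02],
  [[0.0262,-0.0371,0],0,0.02],
  [[0.0262,-0.0371,0],0,0.02],
  [[0.0262,-0.0371,0],0,0.02],
  [[0.0262,-0.0371,0],0,0.02],
])

```text
time_s: 3.5
ee_pos: [548.4, 71.9, 114.5]
tcp_rot: [-0.0, 0.996, 0.087, -0.001]
force: [0.6, -0.6, -0.9]
grip_width: 29.6
gripper_force: 20.0
```

Emit:
send_rows([
  [[0.0262,-0.0371,0],0,0.02],
  [[0.0262,-0.0371,0],0,0.02],
  [[0.0262,-0.0371,0],0,0.02],
  [[0,0,0],0,0.02],
  [[0,0,0],0,0.02],
])

```text
time_s: 4.0
ee_pos: [605.7, 194.2, 113.9]
tcp_rot: [0.0, 0.996, 0.088, -0.001]
force: [-0.3, -1.1, -0.3]
grip_width: 29.5
gripper_force: 20.0
```

```bash
python3 - <<'E'
from m import *
o=observe();print(o['ee_pos'],o['tcp_rot'],o['grip_width'],o['force'])
E
```

```text
[605.66442356 192.50976105 114.50234381] [ 2.24441762e-04  9.96212599e-01  8.69434367e-02 -1.11627857e-03] 29.49495099259744 [ 0.65694958  0.46593584 -1.24602257]
```

Emit:
send_rows([
  [[0.001,0,0.04],0,0.02],
  [[0,0,0.04],0,0.02],
  [[0,0,0.02],0,0.02],
  [[0,0,0.0035],0,0.02],
  [[0,0,0],0,0.02],
])

```text
time_s: 4.6
ee_pos: [607.1, 192.1, 11.7]
tcp_rot: [0.0, 0.996, 0.086, -0.001]
force: [0.5, 0.3, 0.1]
grip_width: 29.5
gripper_force: 20.0
```

Emit:
send_rows([
  [[0,0,0],0,0.05],
  [[0,0,0],0,0.05],
  [[0,0,0],0,0.05],
  [[0,0,-0.02],0,0.05],
  [[0,0,-0.04],0,0.05],
])

```text
time_s: 5.1
ee_pos: [604.9, 193.1, 69.9]
tcp_rot: [0.0, 0.996, 0.087, -0.003]
force: [0.2, 1.7, 0.4]
grip_width: 49.9
gripper_force: 0.0
```

Emit:
send_rows([
  [[0,0,-0.03],3.3,0.05],
  [[0,0,0],6.7,0.075],
  [[0,0,0],0,0.075],
])

```text
time_s: 5.4
ee_pos: [608.7, 193.7, 104.3]
tcp_rot: [-0.0, 1.0, -0.001, 0.002]
force: [-0.4, 0.3, 0.4]
grip_width: 63.9
gripper_force: 0.0
```

```bash
python3 - <<'E'
from m import *
o=observe();print(o['ee_pos'],o['tcp_rot'],o['grip_width'],o['force'])
E
```

```text
[607.26895186 193.45733572 102.04937359] [ 3.22021645e-05  9.99998932e-01  1.44405847e-03 -2.23183792e-04] 71.60989149081806 [ 0.26557829  0.22670463 -0.25640327]
```

Emit:
send_rows([
  [[-0.0364,-0.0309,0],0,0.08],
  [[-0.0364,-0.0309,0],0,0.08],
  [[-0.0364,-0.0309,0],0,0.08],
  [[-0.0364,-0.0309,0],0,0.08],
  [[0,0,0],0,0.08],
])

```text
time_s: 6.0
ee_pos: [456.5, 319.7, 100.6]
tcp_rot: [0.0, 1.0, 0.004, -0.003]
force: [-0.4, -0.7, 0.4]
grip_width: 80.1
gripper_force: 0.0
```

Emit:
send_rows([
  [[0,0,0],0,0.08],
  [[0,0,0.04],0,0.08],
  [[0,0,0.03],0,0.08],
  [[0,0,0.025],0,0.08],
  [[0,0,0],0,0.08],
])

```text
time_s: 6.5
ee_pos: [460.3, 314.6, 3.3]
tcp_rot: [0.002, 1.0, -0.001, -0.003]
force: [-0.8, 0.1, 0.3]
grip_width: 80.2
gripper_force: 0.0
```

Emit:
send_rows([
  [[0,0,0],0,0.05],
  [[0,0,0],0,0.05],
  [[0,0,0],0,0.05],
  [[0,0,0],0,0.05],
  [[0,0,0],0,0.05],
])

```text
time_s: 7.0
ee_pos: [463.6, 317.4, 8.8]
tcp_rot: [-0.0, 1.0, 0.0, 0.002]
force: [0.5, -2.7, 7.0]
grip_width: 58.9
gripper_force: 20.0
```

```bash
python3 - <<'E'
from m import *
o=observe();print(o['ee_pos'],o['tcp_rot'],o['grip_width'],o['force'])
cv2.imwrite('pics/g2.png',cv2.resize(t['pixels'][140:300,60:316],(800,500),interpolation=2))
E
```

```text
[463.58111658 317.41700293   8.83165045] [-3.93820096e-04  9.99998681e-01  7.50888347e-05  1.57389834e-03] 59.42102125549756 [ 0.27458533 -0.95368452  7.02474511]
```

View pics/g2.png

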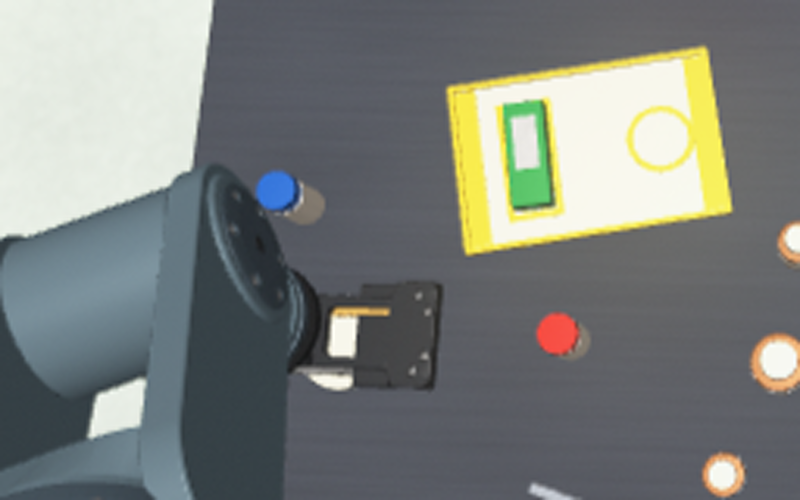

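The crop shows the slide box (527,155) sitting inside its yellow rectangle. The gripper is on the dish, with a width of 59 mm. Next I carry it to the blue tray.

Emit:
send_rows([
  [[0,0,-0.03],0,0.05],
  [[0,0,-0.04],0,0.05],
  [[0,0,-0.04],0,0.05],
  [[0.0183,0.0439,0],0,0.05],
  [[0.0183,0.0439,0],0,0.05],
])

```text
time_s: 7.6
ee_pos: [499.6, 229.8, 119.5]
tcp_rot: [-0.001, 1.0, 0.002, 0.002]
force: [-0.1, 0.2, -1.0]
grip_width: 59.3
gripper_force: 20.0
```

Emit:
send_rows([
  [[0.0183,0.0439,0],0,0.05],
  [[0.0183,0.0439,0],0,0.05],
  [[0.0183,0.0439,0],0,0.05],
  [[0.0183,0.0439,0],0,0.05],
  [[0.0183,0.0439,0],0,0.05],
])

```text
time_s: 8.1
ee_pos: [590.4, 8.1, 117.5]
tcp_rot: [-0.0, 1.0, 0.0, 0.0]
force: [-0.0, 0.0, 0.5]
grip_width: 59.2
gripper_force: 20.0
```

Emit:
send_rows([
  [[0.0183,0.0439,0],0,0.05],
  [[0.0183,0.0439,0],0,0.05],
  [[0.0183,0.0439,0],0,0.05],
  [[0,0,0],0,0.05],
  [[0,0,0],0,0.05],
])

```text
time_s: 8.6
ee_pos: [644.7, -122.7, 116.9]
tcp_rot: [-0.0, 1.0, -0.001, -0.0]
force: [0.1, -0.4, -0.2]
grip_width: 59.4
gripper_force: 20.0
```

```bash
python3 - <<'E'
from m import *
o=observe();print(o['ee_pos'],o['tcp_rot'],o['grip_width'],o['force'])
E
```

```text
[ 644.27021432 -120.57313965  116.86500543] [-4.65306422e-04  9.99999655e-01  3.40736232e-04 -5.97484580e-04] 59.13016928642019 [-0.26706532  0.32717902 -0.59830996]
```

Emit:
send_rows([
  [[0,0,0.04],0,0.05],
  [[0,0,0.04],0,0.05],
  [[0,0,0.02],0,0.05],
  [[0,0,0.0055],0,0.05],
  [[0,0,0],0,0.05],
])

```text
time_s: 9.2
ee_pos: [644.3, -119.7, 11.6]
tcp_rot: [-0.0, 1.0, 0.001, -0.001]
force: [-0.0, 0.0, -0.8]
grip_width: 59.8
gripper_force: 20.0
```

Emit:
send_rows([
  [[0,0,0],0,0.075],
  [[0,0,0],0,0.075],
  [[0,0,0],0,0.075],
  [[0,0,-0.02],0,0.075],
  [[0,0,-0.04],0,0.08],
])

```text
time_s: 9.7
ee_pos: [642.2, -120.8, 68.8]
tcp_rot: [-0.001, 1.0, -0.0, -0.003]
force: [0.8, 0.2, -0.4]
grip_width: 79.3
gripper_force: 0.0
```

Emit:
send_rows([
  [[0,0,-0.03],0,0.08],
  [[-0.043,0.0422,0],0,0.08],
  [[-0.043,0.0422,0],0,0.08],
  [[-0.043,0.0422,0],0,0.08],
  [[-0.043,0.0422,0],0,0.08],
])

```text
time_s: 10.2
ee_pos: [501.0, -263.0, 102.2]
tcp_rot: [0.0, 1.0, 0.0, 0.0]
force: [0.4, -0.6, -0.0]
grip_width: 79.9
gripper_force: 0.0
```

Emit:
send_rows([
  [[0,0,0],0,0.08],
  [[0,0,0],0,0.08],
  [[0,0,0],0,0.08],
])

```text
time_s: 10.5
ee_pos: [503.0, -261.5, 102.0]
tcp_rot: [0.0, 1.0, 0.0, 0.0]
force: [1.2, 0.3, -0.4]
grip_width: 80.0
gripper_force: 0.0
```

```bash
python3 - <<'E'
from m import *
o=observe();print(o['ee_pos'],o['tcp_rot'],o['grip_width'],o['force'])
cv2.imwrite('pics/t3.png',cv2.resize(t['pixels'][120:290,330:500],(600,600),interpolation=2))
E
```

```text
[ 503.22956075 -260.96698903  101.79797508] [-5.85080060e-06  9.99999594e-01  8.84031919e-04  1.76256089e-04] 79.96642894762424 [-0.1628496   0.10583421 -0.58810531]
```

View pics/t3.png

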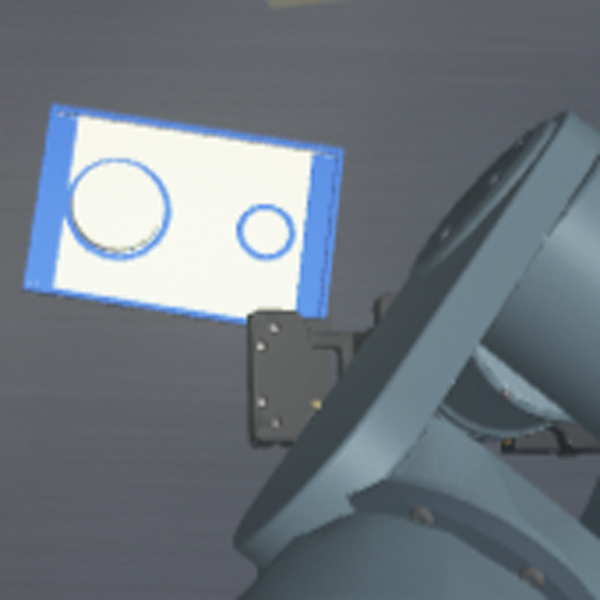

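The crop shows the white dish (118,207) inside the large ring (120,208). The last move was clipped at 50 mm per row, so I'll finish it and grasp the orange dish.

Emit:
send_rows([
  [[-0.031,0.03,0],0,0.08],
  [[0,0,0],0,0.08],
  [[0,0,0.04],0,0.08],
  [[0,0,0.03],0,0.08],
  [[0,0,0.024],0,0.08],
])

```text
time_s: 11.1
ee_pos: [471.7, -290.4, 5.9]
tcp_rot: [-0.001, 1.0, 0.001, -0.0]
force: [0.6, -0.1, 0.2]
grip_width: 79.8
gripper_force: 0.0
```

Emit:
send_rows([
  [[0,0,0],0,0.08],
  [[0,0,0],0,0.08],
])

```text
time_s: 11.3
ee_pos: [471.9, -291.2, 7.8]
tcp_rot: [-0.0, 1.0, 0.001, -0.0]
force: [-1.7, 0.3, 0.3]
grip_width: 79.8
gripper_force: 0.0
```

Emit:
send_rows([
  [[0,0,0],0,0.05],
  [[0,0,0],0,0.05],
  [[0,0,0],0,0.05],
  [[0,0,0],0,0.05],
  [[0,0,0],0,0.05],
])

```text
time_s: 11.8
ee_pos: [472.1, -292.7, 9.1]
tcp_rot: [0.001, 1.0, -0.0, 0.001]
force: [0.8, 1.3, 6.3]
grip_width: 59.3
gripper_force: 20.0
```

Emit:
send_rows([
  [[0,0,-0.03],0,0.05],
  [[0,0,-0.04],0,0.05],
  [[0,0,-0.04],0,0.05],
  [[0,0,0],0,0.05],
  [[0,0,0],0,0.05],
])

```text
time_s: 12.3
ee_pos: [471.7, -292.6, 118.9]
tcp_rot: [0.001, 1.0, -0.0, 0.001]
force: [0.1, 0.3, -0.6]
grip_width: 59.3
gripper_force: 20.0
```

```bash
python3 - <<'E'
from m import *
o=observe();print(o['ee_pos'],o['tcp_rot'],o['grip_width'],o['force'])
E
```

```text
[ 470.43443961 -291.34894218  116.50958211] [-7.32382869e-04  9.99999416e-01 -1.27515651e-04 -7.84714339e-04] 59.262354086484514 [ 0.37591133  0.97528417 -1.52204881]
```

Emit:
send_rows([
  [[0.0344,-0.0339,0],0,0.05],
  [[0.0344,-0.0339,0],0,0.05],
  [[0.0344,-0.0339,0],0,0.05],
  [[0.0344,-0.0339,0],0,0.05],
  [[0.0344,-0.0339,0],0,0.05],
])

```text
time_s: 12.9
ee_pos: [643.1, -120.6, 115.2]
tcp_rot: [-0.001, 1.0, -0.0, -0.002]
force: [1.7, -1.1, -0.3]
grip_width: 59.4
gripper_force: 20.0
```

Emit:
send_rows([
  [[0,0,0],0,0.05],
  [[0,0,0],0,0.05],
  [[0,0,0.03],0,0.05],
  [[0,0,0.03],0,0.05],
  [[0,0,0.015],0,0.05],
])

```text
time_s: 13.4
ee_pos: [639.9, -123.1, 38.8]
tcp_rot: [-0.001, 1.0, -0.001, -0.003]
force: [-1.1, -0.0, -0.3]
grip_width: 59.2
gripper_force: 20.0
```

Emit:
send_rows([
  [[0,0,0],0,0.05],
  [[0,0,0],0,0.05],
])

```text
time_s: 13.6
ee_pos: [643.0, -123.4, 42.9]
tcp_rot: [-0.0, 1.0, -0.001, -0.0]
force: [0.0, -0.3, 0.1]
grip_width: 59.2
gripper_force: 20.0
```

```bash
python3 - <<'E'
from m import *
p=[observe()['ee_pos']]
for i in range(4): cam('top'); p.append(observe()['ee_pos'])
print(np.round(p,1))
s=cam('scene')
cv2.imwrite('pics/s4.png',cv2.resize(s['pixels'][150:270,200:320],(600,600),interpolation=2))
E
```

```text
[[ 644.3 -123.4   44.4]
 [ 644.4 -123.3   44.6]
 [ 644.4 -123.2   44.5]
 [ 644.2 -123.    44.3]
 [ 644.  -122.8   44. ]]
```

View pics/s4.png

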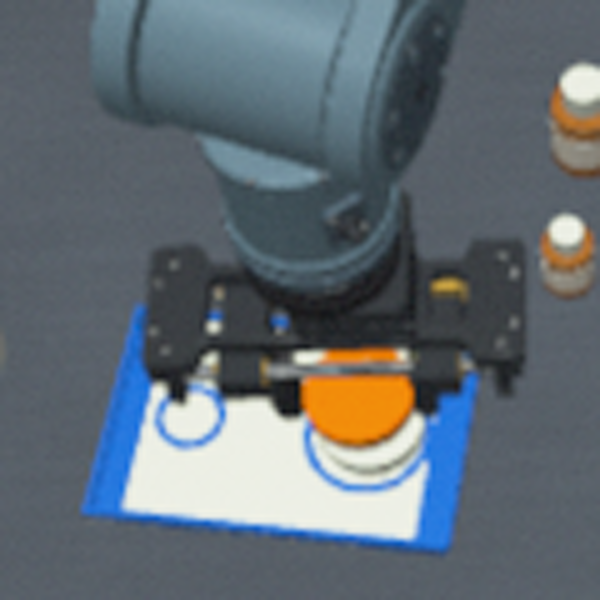

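The scene crop shows the orange dish held over the white one: orange spans x 301–414 with its front edge at y≈445, and the white's right edge is at x≈425 with its front edge at y≈470. I'll compare their positions numerically.

```bash
python3 - <<'E'
from m import *
show('orange S',s,(3,120,100),(22,255,255),(255,215,290,245),54)
f=lambda u,v,z:ray(s,200+u/5-.4,150+v/5-.4,z)
print('orange L,R',f(301,395,54),f(414,395,54),'front',f(358,445,54))
print('white R',f(426,425,22),'front',f(370,470,22),'pred white',[((np.array(proj(s,p))-[200,150])*5).round() for p in([644,-92,22],[674,-122,22])])
c=s['pixels'][232:250,258:290]; print(c[:,:,0].astype(int)[:, ::2])
E
```

```text
orange S n 271 px [271.1 230.7] xy [ 653.  -122.4] rect [ 655.1 -123.3] [59.5 38.7] 88.5
orange L,R [ 645.8 -152.7] [647.4 -92.6] front [ 676.2 -121.2]
white R [649.1 -89. ] front [ 675.4 -118.4] pred white [array([419., 415.]), array([361., 466.])]
[[ 33  78  10  10  10  10  10  10  10  10  10  10 104  86  88 206]
 [131 170  45  10  10  10  10  10  10  10  10  10 172 163 181 223]
 [212 222 118  10  10  10  10  10  10  10  10  19 216 201 224 224]
 [229 228 179  10  10  10  10  10  10  10  10 115 226 197 223 223]
 [228 227 217  70  10  10  10  10  10  10  33 194 230 186 223 224]
 [229 227 226 150  10  10  10  10  10  15 122 224 227 188 225 225]
 [229 228 227 189 130  17  10  10  26 125 198 229 213 201 223 224]
 [229 228 225 200 209 152 116 110 141 204 226 228 159 215 222 223]
 [228 228 225 218 214 221 202 199 216 227 229 209 150 222 223 222]
 [229 228 225 228 190 220 229 228 229 230 212 143 199 223 223 224]
 [229 229 224 228 215 179 211 220 220 205 155 149 223 225 223 224]
 [228 229 225 226 229 183 153 176 175 125 155 207 224 228 223 223]
 [229 229 229 225 228 223 190 152 146 155 208 227 223 228 224 224]
 [229 228 228 226 226 227 227 209 202 212 227 226 224 228 225 224]
 [229 229 229 228 225 226 227 226 225 221 217 227 229 227 225 224]
 [229 229 230 230 229 225 225 220 222 224 213 229 230 227 224 225]
 [229 229 230 230 230 228 227 225 227 227 225 229 229 226 224 224]
 [230 230 228 229 230 230 229 229 230 228 230 230 230 225 224 223]]
```

The white dish sits about 3 mm further toward +y, so I'll correct for that and release.

Emit:
send_rows([
  [[0,-0.003,0],0,0.05],
  [[0,0,0.006],0,0.05],
  [[0,0,0.006],0,0.05],
  [[0,0,0],0,0.05],
  [[0,0,0],0,0.05],
])

```text
time_s: 14.55
ee_pos: [643.0, -119.4, 30.1]
tcp_rot: [-0.0, 1.0, -0.0, -0.0]
force: [-0.6, 1.0, -1.1]
grip_width: 59.4
gripper_force: 20.0
```

Emit:
send_rows([
  [[0,0,0],0,0.075],
  [[0,0,0],0,0.075],
  [[0,0,0],0,0.075],
  [[0,0,-0.02],0,0.075],
  [[0,0,-0.04],0,0.075],
])

```text
time_s: 15.05
ee_pos: [640.4, -118.6, 87.4]
tcp_rot: [-0.001, 1.0, -0.0, -0.004]
force: [0.5, -0.2, 0.3]
grip_width: 75.2
gripper_force: 0.0
```

Emit:
send_rows([
  [[0,0,-0.03],0,0.07],
  [[-0.0245,-0.0394,0],0,0.07],
  [[-0.0245,-0.0394,0],0,0.07],
  [[-0.0245,-0.0394,0],0,0.07],
  [[-0.0245,-0.0394,0],0,0.07],
])

```text
time_s: 15.55
ee_pos: [544.2, 39.3, 120.9]
tcp_rot: [-0.0, 1.0, -0.0, 0.0]
force: [1.1, 0.7, -0.3]
grip_width: 70.2
gripper_force: 0.0
```

Emit:
send_rows([
  [[-0.0245,-0.0394,0],0,0.07],
  [[-0.0245,-0.0394,0],0,0.07],
  [[-0.0245,-0.0394,0],0,0.07],
  [[0,0,0],0,0.07],
  [[0,0,0],0,0.07],
])

```text
time_s: 16.05
ee_pos: [471.6, 157.1, 121.0]
tcp_rot: [0.0, 1.0, 0.001, 0.0]
force: [-0.3, 0.1, -0.1]
grip_width: 70.6
gripper_force: 0.0
```

```bash
python3 - <<'E'
from m import *
print(observe()['ee_pos'],observe()['tcp_rot'])
show('orange T',t,*O,(335,150,395,220),40); show('orange S',s,*O,(255,215,295,255),40)
cv2.imwrite('pics/s5.png',cv2.resize(s['pixels'][150:270,200:420],(800,436),interpolation=2))
E
```

```text
[472.71390825 155.66416337 121.07287599] [ 1.01650790e-04  9.99999793e-01 -2.97208719e-04  5.60782153e-04]
orange T n 476 px [363.2 176.4] xy [ 639.6 -118.7] rect [ 639.5 -118.5] [54.6 55.2] 1.2
orange S n 336 px [273.1 230.4] xy [ 644.8 -118.9] rect [ 644.8 -119.3] [58.3 54. ] 1.4
```

View pics/s5.png

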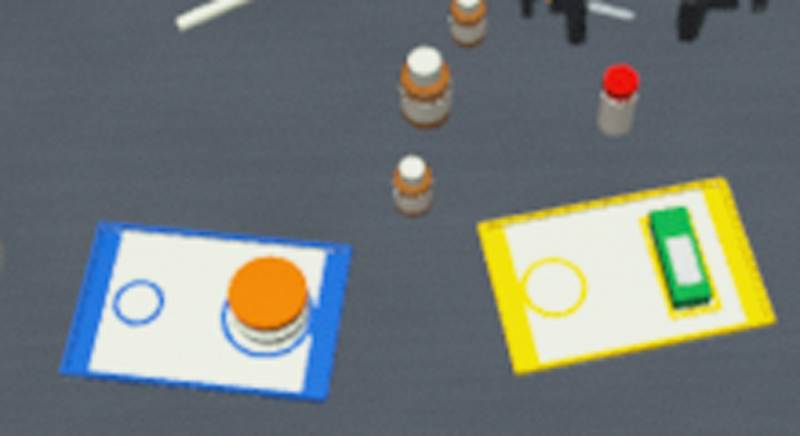

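The crop shows the orange dish stacked on the white one (268,295), and the slide box on its rectangle. Next is the red vial.

Emit:
send_rows([
  [[0,0.0025,0],0,0.07],
  [[0,0,0.04],0,0.07],
  [[0,0,0.04],0,0.07],
  [[0,0,0.027],0,0.07],
  [[0,0,0],0,0.07],
])

```text
time_s: 16.65
ee_pos: [469.0, 152.2, 10.1]
tcp_rot: [0.0, 1.0, -0.001, -0.004]
force: [-0.1, -0.5, -0.3]
grip_width: 70.1
gripper_force: 0.0
```

Emit:
send_rows([
  [[0,0,0],0,0.07],
  [[0,0,0],0,0.02],
  [[0,0,0],0,0.02],
  [[0,0,0],0,0.02],
  [[0,0,0],0,0.02],
])

```text
time_s: 17.15
ee_pos: [472.4, 153.9, 14.6]
tcp_rot: [-0.0, 1.0, 0.0, 0.001]
force: [-1.0, 1.0, 0.3]
grip_width: 39.9
gripper_force: 0.0
```

Emit:
send_rows([
  [[0,0,0],0,0.02],
  [[0,0,0],0,0.02],
  [[0,0,0],0,0.02],
])

```text
time_s: 17.45
ee_pos: [472.0, 153.9, 14.0]
tcp_rot: [-0.0, 1.0, -0.0, 0.0]
force: [-0.8, -0.2, 3.1]
grip_width: 27.7
gripper_force: 20.0
```

Emit:
send_rows([
  [[0,0,-0.03],0,0.02],
  [[0,0,-0.04],0,0.02],
  [[0,0,-0.04],0,0.02],
  [[0,0,0],0,0.02],
  [[0,0,0],0,0.02],
])

```text
time_s: 17.95
ee_pos: [472.4, 153.9, 124.4]
tcp_rot: [-0.0, 1.0, -0.0, 0.001]
force: [-0.5, -0.9, -0.9]
grip_width: 27.7
gripper_force: 20.0
```

```bash
python3 - <<'E'
from m import *
print(observe()['ee_pos'],observe()['tcp_rot'])
E
```

```text
[470.70247412 153.68820749 122.38947109] [ 9.05592103e-05  9.99999283e-01 -6.14274074e-05 -1.19262603e-03]
```

Emit:
send_rows([
  [[0.0176,0.0417,0],0,0.02],
  [[0.0176,0.0417,0],0,0.02],
  [[0.0176,0.0417,0],0,0.02],
  [[0.0176,0.0417,0],0,0.02],
  [[0.0176,0.0417,0],0,0.02],
])

```text
time_s: 18.55
ee_pos: [558.9, -56.1, 121.5]
tcp_rot: [-0.001, 1.0, -0.0, -0.002]
force: [1.0, 0.3, -0.6]
grip_width: 27.7
gripper_force: 20.0
```

Emit:
send_rows([
  [[0.0176,0.0417,0],0,0.02],
  [[0.0176,0.0417,0],0,0.02],
  [[0.0176,0.0417,0],0,0.02],
  [[0.0176,0.0417,0],0,0.02],
  [[0,0,0],0,0.02],
])

```text
time_s: 19.05
ee_pos: [630.2, -226.8, 121.1]
tcp_rot: [0.0, 1.0, -0.003, -0.001]
force: [0.7, 0.6, -0.7]
grip_width: 28.0
gripper_force: 20.0
```

Emit:
send_rows([
  [[0,0,0],0,0.02],
  [[0,0,0.04],0,0.02],
  [[0,0,0.03],0,0.02],
  [[0,0,0.02],0,0.02],
  [[0,0,0],0,0.02],
])

```text
time_s: 19.55
ee_pos: [626.5, -217.8, 28.8]
tcp_rot: [-0.002, 1.0, 0.001, -0.004]
force: [0.3, -0.2, -1.0]
grip_width: 27.2
gripper_force: 20.0
```

Emit:
send_rows([
  [[0,0,0],0,0.02],
  [[0,0,0],0,0.02],
])

```text
time_s: 19.75
ee_pos: [631.0, -221.3, 35.3]
tcp_rot: [0.0, 1.0, 0.0, 0.001]
force: [0.7, -0.8, -1.1]
grip_width: 27.6
gripper_force: 20.0
```

```bash
python3 - <<'E'
from m import *
p=[]
for i in range(4): p.append(observe()['ee_pos']); cam('top')
print(np.round(p,1))
E
```

```text
[[ 631.2 -221.7   35.6]
 [ 631.1 -221.9   35.5]
 [ 630.9 -221.8   35.1]
 [ 630.7 -221.8   34.9]]
```

Emit:
send_rows([
  [[0,0,0.01],0,0.02],
  [[0,0,0.0065],0,0.02],
  [[0,0,0],0,0.02],
  [[0,0,0],0,0.02],
  [[0,0,0],0,0.06],
])

```text
time_s: 20.55
ee_pos: [629.8, -221.4, 16.6]
tcp_rot: [-0.0, 1.0, -0.0, -0.0]
force: [-0.1, -0.2, -0.2]
grip_width: 33.3
gripper_force: 0.0
```

Emit:
send_rows([
  [[0,0,0],0,0.06],
  [[0,0,0],0,0.06],
  [[0,0,-0.025],0,0.06],
  [[0,0,-0.04],0,0.06],
  [[0,0,-0.04],0,0.06],
])

```text
time_s: 21.05
ee_pos: [629.3, -221.1, 122.3]
tcp_rot: [-0.001, 1.0, -0.0, -0.001]
force: [-0.2, -1.2, 0.7]
grip_width: 60.3
gripper_force: 0.0
```

Emit:
send_rows([
  [[0,0,0],0,0.075],
  [[-0.0291,-0.037,0],0,0.075],
  [[-0.0291,-0.037,0],0,0.075],
  [[-0.0291,-0.037,0],0,0.075],
  [[-0.0291,-0.037,0],0,0.075],
])

```text
time_s: 21.55
ee_pos: [512.1, -72.2, 121.5]
tcp_rot: [-0.0, 1.0, -0.0, -0.0]
force: [0.3, 1.6, 0.1]
grip_width: 75.1
gripper_force: 0.0
```

Emit:
send_rows([
  [[-0.0291,-0.037,0],0,0.075],
  [[-0.0291,-0.037,0],0,0.075],
  [[0,0,0],0,0.075],
  [[0,0,0],0,0.075],
  [[0,0,0],0,0.075],
])

```text
time_s: 22.05
ee_pos: [456.6, -0.3, 122.5]
tcp_rot: [0.0, 1.0, -0.0, 0.001]
force: [1.3, -0.3, 0.8]
grip_width: 74.8
gripper_force: 0.0
```

```bash
python3 - <<'E'
from m import *
print(observe()['ee_pos'],observe()['tcp_rot'])
show('red T',t,*R,(385,160,430,215),64); show('red S',s,*R,(225,210,260,245),64)
show('orange T',t,*O,(335,150,395,220),40)
cv2.imwrite('pics/s6.png',cv2.resize(s['pixels'][150:270,200:420],(800,436),interpolation=2))
E
```

```text
[456.6091018   -0.54863864 122.37088567] [ 1.46133606e-04  9.99999698e-01 -6.83951308e-04  3.38998709e-04]
red T n 99 px [410.1 179.8] xy [ 628.  -220.5] rect [ 627.7 -220.2] [22.3 23.4] 88.8
red S n 71 px [234.2 223.5] xy [ 633.9 -219.7] rect [ 633.9 -220.4] [27.8 21.2] 4.5
orange T n 476 px [363.2 176.4] xy [ 639.6 -118.7] rect [ 639.5 -118.5] [54.6 55.2] 1.2
```

View pics/s6.png

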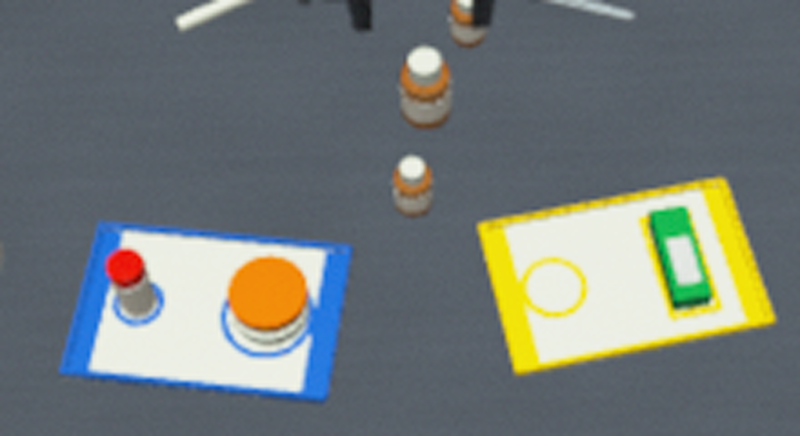

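The crop shows the vial standing on its ring (135,290). The last item is the bottle.

Emit:
send_rows([
  [[0,0,0.04],0,0.075],
  [[0,0,0.04],0,0.075],
  [[0,0,0.028],0,0.075],
  [[0,0,0],0,0.075],
  [[0,0,0],0,0.075],
])

```text
time_s: 22.65
ee_pos: [455.9, -0.1, 14.2]
tcp_rot: [-0.0, 1.0, -0.001, -0.001]
force: [-0.7, -1.1, 0.6]
grip_width: 75.3
gripper_force: 0.0
```

Emit:
send_rows([
  [[0,0,0],0,0.03],
  [[0,0,0],0,0.03],
  [[0,0,0],0,0.03],
  [[0,0,0],0,0.03],
  [[0,0,0],0,0.03],
])

```text
time_s: 23.15
ee_pos: [456.0, 0.4, 14.8]
tcp_rot: [0.0, 1.0, 0.0, 0.001]
force: [-0.8, 0.0, 4.3]
grip_width: 39.5
gripper_force: 20.0
```

Emit:
send_rows([
  [[0,0,0],0,0.03],
  [[0,0,-0.03],0,0.03],
  [[0,0,-0.04],0,0.03],
  [[0,0,-0.04],0,0.03],
  [[0,0,0],0,0.03],
])

```text
time_s: 23.65
ee_pos: [459.3, -0.3, 129.3]
tcp_rot: [0.001, 1.0, 0.0, 0.005]
force: [0.3, -0.6, -0.4]
grip_width: 39.2
gripper_force: 20.0
```

Emit:
send_rows([
  [[0.0423,-0.0238,0],0,0.03],
  [[0.0423,-0.0238,0],0,0.03],
  [[0.0423,-0.0238,0],0,0.03],
  [[0.0423,-0.0238,0],0,0.03],
  [[0,0,0],0,0.03],
])

```text
time_s: 24.15
ee_pos: [627.9, 98.2, 121.5]
tcp_rot: [-0.0, 1.0, 0.001, -0.0]
force: [-0.6, -1.2, -1.4]
grip_width: 39.5
gripper_force: 20.0
```

Emit:
send_rows([
  [[0,0,0],0,0.03],
  [[0,0,0.04],0,0.03],
  [[0,0,0.03],0,0.03],
  [[0,0,0.02],0,0.03],
  [[0,0,0],0,0.03],
])

```text
time_s: 24.65
ee_pos: [620.3, 94.9, 30.4]
tcp_rot: [-0.0, 1.0, -0.001, -0.004]
force: [-0.2, 0.6, -1.0]
grip_width: 39.3
gripper_force: 20.0
```

```bash
python3 - <<'E'
from m import *
p=[]
for i in range(4): p.append(observe()['ee_pos']); cam('top')
print(np.round(p,1),observe()['grip_width'])
E
```

```text
[[623.9  95.1  34.3]
 [625.   95.2  35.4]
 [625.6  95.3  36. ]
 [625.9  95.4  36.2]] 39.34070423743913
```

Emit:
send_rows([
  [[0,0,0.01],0,0.03],
  [[0,0,0.006],0,0.03],
  [[0,0,0],0,0.03],
  [[0,0,0],0,0.03],
  [[0,0,0],0,0.07],
])

```text
time_s: 25.45
ee_pos: [624.6, 95.7, 17.9]
tcp_rot: [-0.0, 1.0, -0.0, -0.0]
force: [-0.8, -0.3, -0.2]
grip_width: 45.7
gripper_force: 0.0
```

Emit:
send_rows([
  [[0,0,0],0,0.07],
  [[0,0,0],0,0.07],
  [[0,0,-0.025],0,0.07],
  [[0,0,-0.04],0,0.07],
  [[0,0,-0.04],0,0.07],
])

```text
time_s: 25.95
ee_pos: [623.9, 95.6, 123.5]
tcp_rot: [-0.0, 1.0, -0.0, -0.001]
force: [0.7, 0.2, -0.4]
grip_width: 69.9
gripper_force: 0.0
```

Emit:
send_rows([
  [[-0.04,0,-0.02],0,0.07],
  [[-0.04,0,-0.02],0,0.07],
  [[-0.04,0,0],0,0.07],
  [[-0.04,0,0],0,0.07],
  [[-0.04,0,0],0,0.07],
])

```text
time_s: 26.45
ee_pos: [423.2, 95.7, 163.3]
tcp_rot: [0.0, 1.0, -0.0, 0.0]
force: [-0.1, 0.7, 1.1]
grip_width: 69.7
gripper_force: 0.0
```

Emit:
send_rows([
  [[-0.04,0,0],0,0.07],
  [[0,0,0],0,0.07],
  [[0,0,0],0,0.07],
  [[0,0,0],0,0.07],
  [[0,0,0],0,0.07],
])

```text
time_s: 26.95
ee_pos: [386.1, 95.5, 163.6]
tcp_rot: [0.0, 1.0, -0.0, 0.0]
force: [-0.9, 0.2, -0.1]
grip_width: 70.1
gripper_force: 0.0
```

```bash
python3 - <<'E'
from m import *
print(observe()['ee_pos'])
show('red T',t,*R,(385,160,430,215),64); show('orange T',t,*O,(335,150,395,220),40)
show('spare T',t,*B,(138,190,170,215),60)
cv2.imwrite('pics/s7.png',cv2.resize(s['pixels'][150:310,150:470],(800,400),interpolation=2))
cv2.imwrite('pics/t7.png',cv2.resize(t['pixels'][80:240,130:510],(800,337),interpolation=2))
E
```

```text
[385.61569319  95.60276528 163.21163147]
red T n 99 px [410.1 179.8] xy [ 628.  -220.5] rect [ 627.7 -220.2] [22.3 23.4] 88.8
orange T n 476 px [363.2 176.4] xy [ 639.6 -118.7] rect [ 639.5 -118.5] [54.6 55.2] 1.2
spare T n 138 px [148.3 200.6] xy [565.4 358.4] rect [565.7 358. ] [24.9 29.1] 1.6
```

View pics/s7.png

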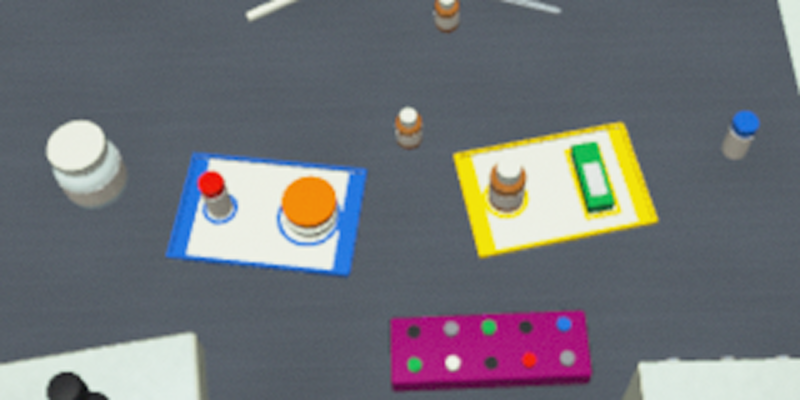

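View pics/t7.png

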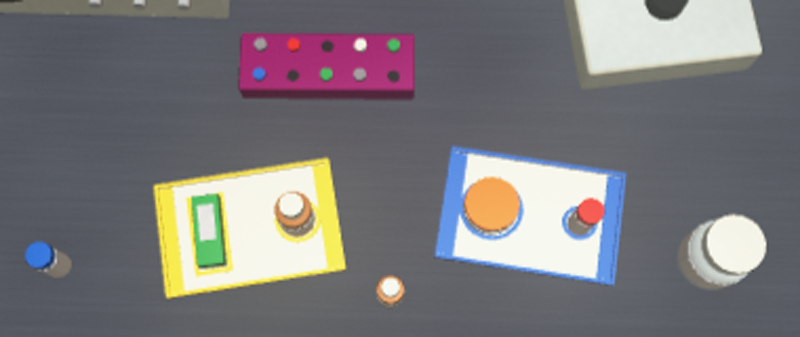

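Both views show the bottle on its ring (507,190 in the scene crop), the slide box on the rectangle, the dishes stacked and the vial on its ring. The jar, spare vial and rack haven't moved. I'm handing in.

```bash
python3 -c "
from rig import finish_job
print(finish_job())"
```

```text
the job is handed in; nothing more can be done
None
```

I placed all five items on their marks, left the spare vial, jar and tube rack where they were, and handed the job in at about 27 s of the 125 s allowed; the judge's verdict wasn't shown.

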